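# Set and lock the length stop of a bread-cutting guide

## Task

Set the bread-cutting guide for its longest pieces: slide the upright stop along its track until the slot in its foot lies over the track slot farthest from the knife gate. Then take the winged thumbscrew from its parking slot at the end of the board away from the gate, put it down through both slots until its collar rests flat on the stop's foot, give it a quarter turn so that it locks, and let go. Do not knock over the glass tumbler.

Things in the scene. Friction and masses are not known exactly. Their poses are not given: they have to be found in the camera images.
- board: Bread-cutting guide, fixed: wooden board 178 x 340 mm, top 34 mm up, with a flush aluminium track (68 mm wide, 8 mm thick, hollow below) along its middle. Origin under its centre on the worktop; x across the board, y along it to the knife gate, z up. Gate: 4 posts, tops at z 107, x +-66 to +-82, y 113 to 147 mm. Guide strips at the track's edges: tops at z 42, x +-26 to +-36, y -71 to 115 mm.
- slot_long (a point): Centre of the mouth of the track slot for the longest pieces, farthest from the knife gate (board x 0, y -11 mm, 34 mm up). The other setting slots are at y +19 and +49 mm. Each is a through slot 28 mm along the board's x, 12 mm along y. The parking slot (12 mm along x, 28 along y) is at y -130 mm. Axes as the board's.
- stop (a joint): Travel of the stop along the track in m, -0.010 to 0.085, growing away from the knife gate (to the board's -y). At 0.000, 0.030, 0.060 its slot lies over the short, middle, long setting slot. It stays where left; about 1.5 N moves it; it cannot be lifted out.
- stop_slot (a point): Centre of the slot in the stop's steel foot, at the foot's top face, 38 mm above the worktop. Foot 4 mm thick, 58 mm wide; slot 28 mm along the board's x, 12 mm along y. Axes as the board's.
- stop_face (a point): Centre of the stop's upright wooden plate: 130 mm along the board's x, 12 mm thick (y), 56 mm high, top 99 mm above the worktop. It stands 45 mm from stop_slot, towards the gate. Can be gripped across its thickness from above with fingertips 65 mm or more above the worktop (a 3 mm steel angle backs it lower down). Axes as the board's.
- wing (a point): Centre of the black wing of the loose thumbscrew (50 g). Wing 30 mm along its x, 10 mm thick (y), top 15 mm above this point; z = screw axis, up. Round collar 30 mm wide, underside 20 mm below this point. Shank 8 mm thick, nose 46 mm below. At the start upright in the parking slot, wing along it, 54 mm above the worktop; seated in the stop 58 mm.
- pin (a point): Centre of the thumbscrew's cross pin, 38 mm below the wing centre; pin 24 mm long, 7 mm thick, parallel to the wing (x). It passes a slot only when the wing lies along the slot; once through foot and track (collar down) it is free below and can be turned either way.
- tumbler: Loose glass tumbler, 62 mm wide and 82 mm high, beside the board on its far side. Origin at the centre of its foot, z up.

How it is judged:
By the outcome, as a careful person would: the job done as asked, in the order asked, and still so for the second after the job is handed in, with the robot touching nothing.
It also fails if it takes over 58 s, if anything falls off the work surface, if the arm or the gripper's body presses on something with over 40 N, if the wrist force passes 120 N, or if a joint passes its speed limit or range.

## Robot

A 7-joint arm with a two-finger parallel gripper is mounted at the origin on a cart in front of the work surface, level with it; the furniture and walls round the work are solid. World frame = base frame: x ahead of the robot, y to its left, z up, the work surface at z = 0. Lengths are in m, angles in rad, forces in N, time in s.
With the tool pointing down it reaches from about 0.35 to 0.9 m from the base axis. Payload 8.1 kg.
Tool frame: the origin (TCP) lies on the centre line of the jaws, within the pads' length; the fingertips stand 17 mm ahead of it and the grasp point (between the pads) lies 2 mm behind it; z points along the fingers, y is the direction in which the jaws open and shut (so a half turn about z gives the same grasp; the last joint's range is limited). The gripper opens to 92 mm and grips with 3 to 60 N. Pads are 19 mm wide; open, the fingers measure 130 mm over their backs; the gripper's body (75 mm by 190 mm) begins 47 mm behind the grasp point.
Start: joints at [-1.354, 0.434, 0.025, 1.573, -0.012, 1.134, -0.075], TCP at [0.197, 0.593, 0.244] pointing down, gripper open.
Joint ranges: [-2.62, 2.62], [-0.44, 2.09], [-1.27, 1.32], [0.08, 2.57], [-1.32, 4.46], [0.12, 2], [-2.74, 2.74]. Speed limits (rad/s): [2.22, 2.22, 3.01, 3.01, 3.14, 3.14, 3.14].

## Interface

Orientations are given as a rotation vector (axis times angle).
In Python, from cell import arm gives the robot as it stands.
- The arm moves only by the shell command python3 -m creep 'ROWS' [FORCE]. ROWS is JSON, a list that holds one entry, the list of rows, each a list of 7 numbers: the shift along the world's x, y, z in cm, then the turn, a rotation vector about the world's x, y, z in degrees, then the opening, from -1 (shut) to 1 (fully open), so that 0 is half open. In form: [[[tx, ty, tz, ax, ay, az, jaw], ...]]. A call has 1 to 5 rows; each row is the pose to reach, as a shift and turn from the pose commanded when the call began; what a row does not reach only later rows make up. A row lasts 1/10 s, in which the tool goes at most 50 mm and 8.59 degrees, less where a joint would pass 70% of its speed; a pose out of reach is approached as far as the arm can. A call with a gripper value outside its range is refused whole. The fingers move at their own pace and stop on an object; FORCE is the grip in N (left out, the last holds). Time passes only in rows, so rows that repeat a pose let the fingers close. It gives the time, the measured TCP pose, the force and the opening at its end, in the units of the state.
- arm.observe(): the state, without advancing time (a new reading comes with each control period).
- arm.get_image(name): name is "scene" or "top" or "wrist"; returns the picture (480x640x3 uint8, red, green, blue); there is no depth.
- arm.camera_model(name): a dict with "vfov" (degrees; the focal length in pixels is half the picture's height over the tangent of half this angle, whatever the lens; pixels are square), "cx", "cy" (the principal point, pixels), "k1" (the pictures are not rectified: a ray, as slopes to the right and down, at radius r is drawn at 1 + k1 r^2 times it, then the intrinsics apply), "cam_to_world" (4x4, takes a point from camera to world coordinates); the wrist camera has in their place "T_tool_cam" (4x4, takes a point from camera to tool coordinates, whose origin is the TCP and whose axes are the flange's). Camera axes: x right, y down, z forward; pixel columns grow to the right and rows downward; lengths in m; the calibration is good to about 2 mm. A picture is of the moment at which its call begins: read the wrist's pose just before it. camera_model takes no time and is no camera call.
- arm.sign_off(): hands the job in, once; it reports no verdict.
The state is a dict: "clock": time; "joints": joint angles; "dq": joint speeds; "joint_efforts": joint torques, N m; "position": TCP position; "ee_rot": TCP orientation; "force": force on the tool from outside, world axes, zero at the start; "ft_torque": the same for the moment, N m; "width": opening from 0.0 (shut) to 1.0 (fully open).
Only numpy, scipy, OpenCV 4.12 (cv2) and the standard library are available. Lean on these libraries where they do the work, as an engineer would, in place of code of your own. Each camera call takes 0.05 s, during which the arm holds its last target.

## Working session

There is one attempt and no reset: what is moved stays moved. The work goes in short steps, Python scripts to look and compute and a shell command to move; the robot and the scene stay as the last step left them, time stands still between calls to the robot, and variables do not carry over. Pictures are saved under pics/ and viewed, and the job is handed in when it is done.

```bash
ls; mkdir -p pics; cat > h.py <<'E'
import numpy as np, cv2
from cell import arm
from scipy.spatial.transform import Rotation as R
def snap(n,f):
    s=arm.observe(); im=arm.get_image(n); np.save(f'pics/{f}.npy',im); cv2.imwrite(f'pics/{f}.png',im[:,:,::-1])
    m=arm.camera_model(n)
    if n=='wrist':
        T=np.eye(4);T[:3,:3]=R.from_rotvec(s['ee_rot']).as_matrix();T[:3,3]=s['position']
        T=T@np.array(m['T_tool_cam'])
    else: T=np.array(m['cam_to_world'])
    np.savez(f'pics/{f}_m.npz',T=T,v=m['vfov'],cx=m['cx'],cy=m['cy'],k1=m['k1']); return im
def ray(f,u,v):
    m=np.load(f'pics/{f}_m.npz'); F=240/np.tan(np.radians(m['v'])/2)
    K=np.array([[F,0,m['cx']],[0,F,m['cy']],[0,0,1]],float)
    # invert d = r(1+k1 r^2)
    x=cv2.undistortPoints(np.array([[[u,v]]],float),K,np.array([float(m['k1']),0,0,0]))[0,0]
    d=m['T'][:3,:3]@np.array([x[0],x[1],1]); return m['T'][:3,3],d
def onz(f,u,v,z):
    o,d=ray(f,u,v); return o+d*(z-o[2])/d[2]
def proj(f,p):
    m=np.load(f'pics/{f}_m.npz'); F=240/np.tan(np.radians(m['v'])/2)
    c=np.linalg.inv(m['T'])@np.append(p,1); a=c[:2]/c[2]; a=a*(1+m['k1']*(a@a)); return a*F+[m['cx'],m['cy']]
def st():
    s=arm.observe(); print({k:np.round(s[k],4) for k in ('clock','position','ee_rot','force','width','joints')})
    M=R.from_rotvec(s['ee_rot']).as_matrix(); print('x',M[:,0].round(3),'y',M[:,1].round(3),'z',M[:,2].round(3))
E
python3 - <<'E'
from h import *
snap('scene','s0');snap('top','t0');snap('wrist','w0');st()
for f in('s0','t0','w0'):
    m=np.load(f'pics/{f}_m.npz');print(f,m['T'].round(3).tolist(),m['v'],m['k1'],m['cx'],m['cy'])
E
```

```text
pics
{'clock': np.float64(0.15), 'position': array([0.1964, 0.593 , 0.2432]), 'ee_rot': array([-5.0020e-01, -3.1014e+00,  1.8000e-03]), 'force': array([-0.6171,  0.2335, -1.0368]), 'width': np.float64(0.9994), 'joints': array([-1.3536,  0.435 ,  0.025 ,  1.5738, -0.0116,  1.134 , -0.0751])}
x [-0.949  0.314 -0.   ] y [ 0.314  0.949 -0.001] z [-0.    -0.001 -1.   ]
s0 [[-0.482, -0.514, 0.709, -0.013], [-0.876, 0.303, -0.376, 0.368], [-0.022, -0.802, -0.597, 0.585], [0.0, 0.0, 0.0, 1.0]] 43.411784494221955 -0.005689636138960375 322.2263417826992 234.6953688654595
t0 [[-0.013, -0.994, 0.106, 0.502], [-1.0, 0.015, 0.018, 0.033], [-0.019, -0.105, -0.994, 0.926], [0.0, 0.0, 0.0, 1.0]] 53.43284951699927 -0.06922010794670432 316.15598269380257 238.31331983460404
w0 [[0.315, 0.908, 0.277, 0.121], [0.949, -0.301, -0.094, 0.619], [-0.002, 0.293, -0.956, 0.385], [0.0, 0.0, 0.0, 1.0]] 69.09194016205558 -0.061247122283834145 318.26583696282097 242.243843671317
```

View pics/s0.png

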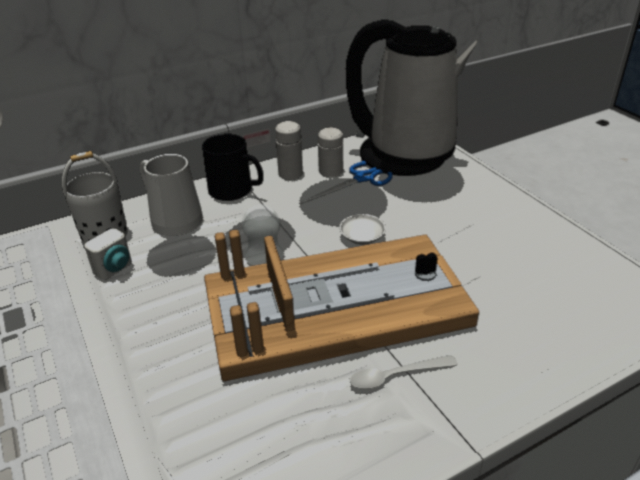

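View pics/t0.png

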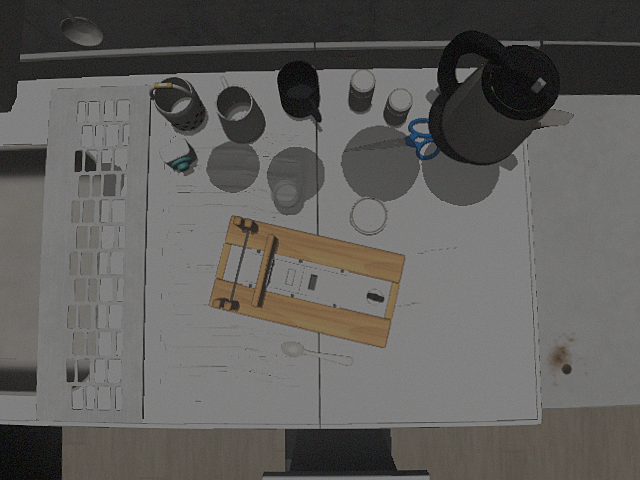

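View pics/w0.png

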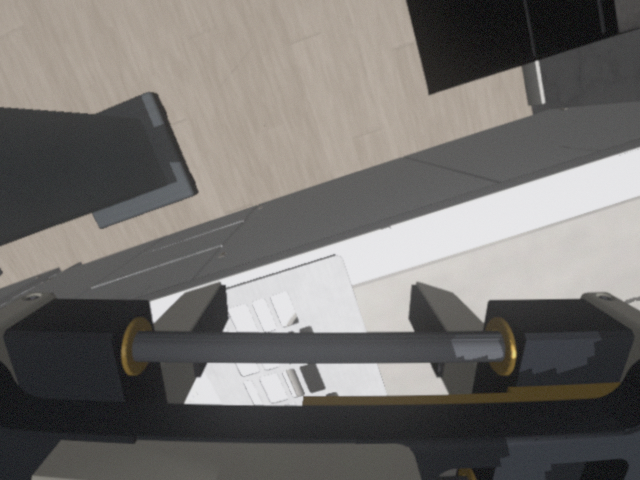

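The top view shows the board at (210–405, 216–347) and the gate on its left. The stop plate is at about (264,270) and the black wing at (375,297). The tumbler stands at about (287,192). Next I'll zoom in and fit the board.

```bash
python3 - <<'E'
from h import *
im=np.load('pics/t0.npy')
hsv=cv2.cvtColor(im,cv2.COLOR_RGB2HSV)
m=((hsv[...,0]>8)&(hsv[...,0]<25)&(hsv[...,1]>90)).astype(np.uint8)
m[:200]=0;m[360:]=0;m[:,:190]=0;m[:,420:]=0
c=max(cv2.findContours(cv2.morphologyEx(m,cv2.MORPH_CLOSE,np.ones((9,9))),0,2)[0],key=cv2.contourArea)
r=cv2.minAreaRect(c);print(r,cv2.boxPoints(r))
for p in cv2.approxPolyDP(cv2.convexHull(c),4,True)[:,0]: print(p,onz('t0',*map(float,p),.034).round(4))
cr=cv2.resize(im[205:355,200:415],None,fx=3.7,fy=3.7,interpolation=cv2.INTER_CUBIC)
cv2.imwrite('pics/t0c.png',np.clip(cr.astype(float)*1.7,0,255).astype(np.uint8)[:,:,::-1])
im=np.load('pics/s0.npy');cr=cv2.resize(im[190:390,190:490],None,fx=2.66,fy=2.66,interpolation=cv2.INTER_CUBIC)
cv2.imwrite('pics/s0c.png',np.clip(cr.astype(float)*1.7,0,255).astype(np.uint8)[:,:,::-1])
E
```

```text
((307.08056640625, 280.96771240234375), (181.01097106933594, 94.72049713134766), 13.147242546081543) [[208.17506 306.5007 ]
 [229.71962 214.26297]
 [405.98608 255.43472]
 [384.44153 347.67245]]
[231 217] [0.64   0.2103 0.034 ]
[403 255] [ 0.5631 -0.1134  0.034 ]
[385 345] [ 0.3974 -0.0755  0.034 ]
[211 306] [0.4724 0.2472 0.034 ]
```

View pics/t0c.png

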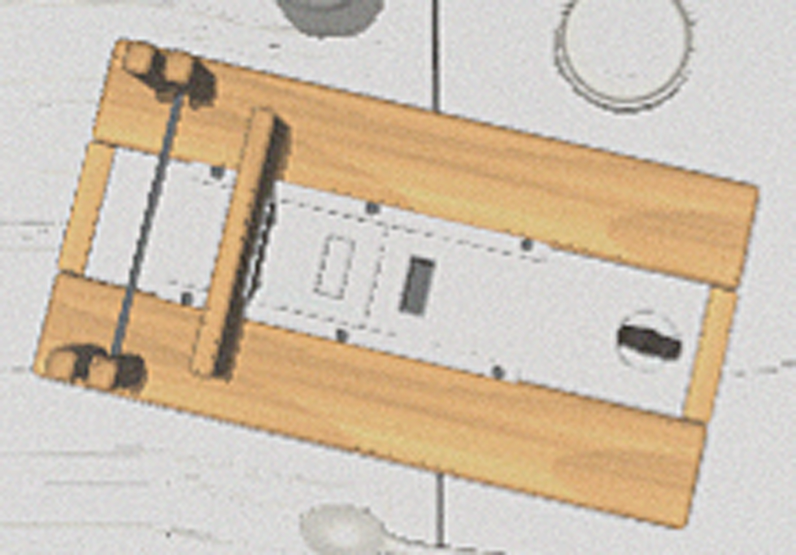

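View pics/s0c.png

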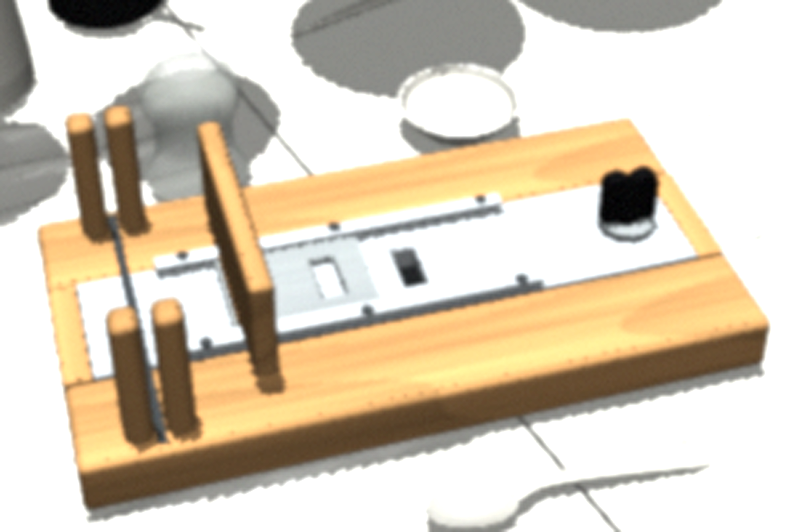

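```bash
cat > b.py <<'E'
from h import *
C=[(118,38),(760,186),(686,528),(35,375)]
P=np.array([onz('t0',200+(u+.5)/3.7-.5,205+(v+.5)/3.7-.5,.034)[:2] for u,v in C])
# board frame: gate end +y. which side +x: x = y rotated -90deg
B=np.array([(89,170),(89,-170),(-89,-170),(-89,170)])/1000.
pc,bc=P.mean(0),B.mean(0)
H=(B-bc).T@(P-pc);U,S,Vt=np.linalg.svd(H);Rb=(U@np.diag([1,np.linalg.det(U@Vt)])@Vt).T
tb=pc-Rb@bc
def w(x,y,z): return np.append(Rb@[x,y]+tb,z)
def b(p): return Rb.T@(np.array(p)[:2]-tb)
E
python3 - <<'E'
from b import *
print('res',((B@Rb.T+tb)-P).round(4).tolist(),tb,np.degrees(np.arctan2(Rb[1,0],Rb[0,0])))
def c(u,v,z): return b(onz('t0',200+(u+.5)/3.7-.5,205+(v+.5)/3.7-.5,z))
print('wing top',c(649,341,.066),'plate top',c(262,112,.099),c(204,374,.099),c(278,112,.099),c(224,376,.099))
print('stopslot',c(335,267,.038),'trackslot',c(416,286,.034))
def s(u,v,z): return b(onz('s0',190+(u+.5)/2.66-.5,190+(v+.5)/2.66-.5,z))
print('scene corners',s(40,228,.034),s(628,122,.034),s(768,326,.034),s(78,462,.034))
print('scene slot',s(328,278,.038),s(407,267,.034),'collar',s(628,226,.036))
print('w: wing',w(0,-.13,.054),'slot',w(0,-.011,.038))
E
```

```text
res [[0.0011, 0.0015], [0.001, -0.0022], [-0.0018, -0.0016], [-0.0003, 0.0024]] [0.51821265 0.06684084] -13.765437236379526
wing top [-0.00147574 -0.12669263] plate top [0.06219539 0.0777907 ] [-0.06354716  0.07538699] [0.06389198 0.0703905 ] [-0.06230313  0.06603738]
stopslot [-0.00067292  0.0319264 ] trackslot [-0.00071882 -0.00980559]
scene corners [0.08617158 0.16862576] [ 0.08392761 -0.16588461] [-0.08958059 -0.16580537] [-0.08208134  0.1698121 ]
scene slot [0.00043734 0.03240156] [ 0.00134866 -0.00948071] collar [-0.00290442 -0.12900463]
w: wing [ 0.48727946 -0.0594253   0.054     ] slot [0.51559522 0.05615679 0.038     ]
```

```bash
python3 - <<'E'
from b import *
print('face',w(0,.0765,0), 'delta cm',(w(0,.0765,.089)-[.197,.593,.244])*100)
print('yaxis',Rb@[0,1], 'slide 43mm cm', Rb@[0,-4.3])
p=onz('t0',287,192,.08);print('tumbler~',p,b(p))
E
python3 -m creep '[[[4,-5,0,0,0,1,0],[8,-10,0,0,0,2,0],[12,-15,0,0,0,3,0],[15,-20,0,0,0,4,0],[18,-24,0,0,0,4.5,0]]]'
```

```text
face [0.53641564 0.14114361 0.        ] delta cm [ 33.94156369 -45.18563903 -15.5       ]
yaxis [0.23794759 0.97127799] slide 43mm cm [-1.02317465 -4.17649538]
tumbler~ [0.6769157  0.09963475 0.08      ] [0.14634155 0.06961501]
clock: 0.65
position: [0.3481, 0.3922, 0.2436]
ee_rot: [-0.377, -3.119, 0.0]
force: [1.0, 0.9, 0.3]
width: 0.611
```

```bash
python3 -m creep '[[[3,-4,0,0,0,0,0],[6,-8,-2,0,0,0,0],[10,-13,-4,0,0,0,0],[13,-17,-6,0,0,0,0],[16,-21.2,-7,0,0,0,0]]]'
python3 -m creep '[[[0,0,0,0,0,0,0],[0,0,0,0,0,0,0],[0,0,0,0,0,0,0]]]'
python3 - <<'E'
from h import *
st();snap('wrist','w1');snap('scene','s1')
E
```

```text
clock: 1.15
position: [0.4923, 0.2018, 0.1793]
ee_rot: [-0.377, -3.118, 0.0]
force: [0.9, 1.4, 1.1]
width: 0.5
clock: 1.45
position: [0.4914, 0.2044, 0.1804]
ee_rot: [-0.376, -3.119, -0.001]
force: [-0.0, 0.5, 0.5]
width: 0.499
{'clock': np.float64(1.45), 'position': array([0.4914, 0.2044, 0.1804]), 'ee_rot': array([-3.7630e-01, -3.1185e+00, -8.0000e-04]), 'force': array([-0.01  ,  0.5242,  0.4965]), 'width': np.float64(0.4994), 'joints': array([-0.6259,  0.3493,  0.1716,  1.8906, -0.0751,  0.9079,  0.9125])}
x [-0.971  0.238  0.001] y [0.238 0.971 0.   ] z [-0.     0.001 -1.   ]
```

View pics/w1.png

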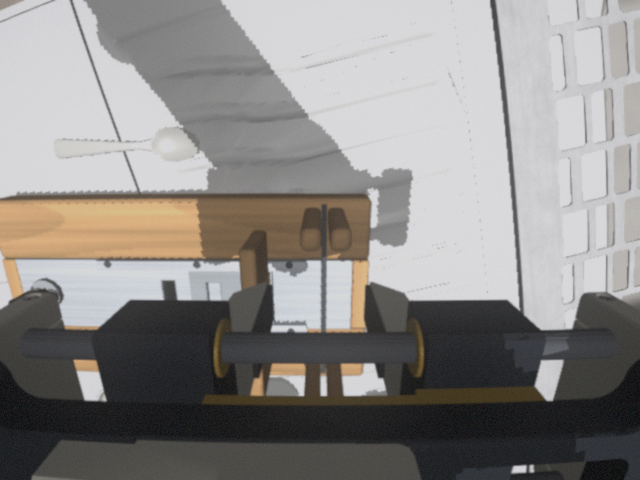

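View pics/s1.png

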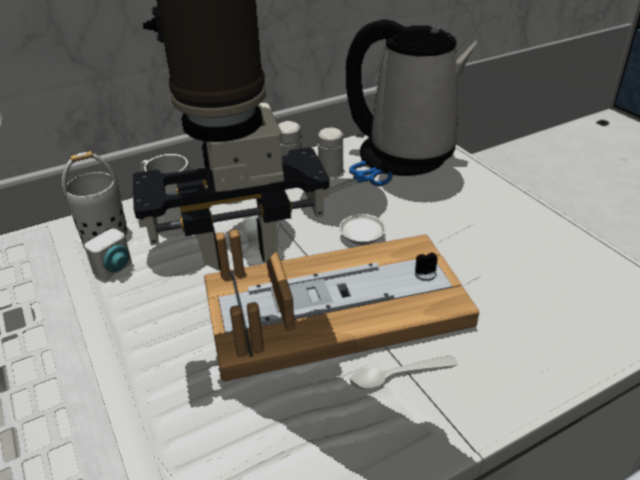

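```bash
python3 - <<'E'
from b import *
for n,u,v,z in [('stopslot',213,291,.038),('trackslot',169,291,.034),('corner',370,195,.034),('corner far', 3,199,.034),('plate',240,248,.099),('plate',264,233,.099),('wing',47,285,.066)]:
    p=onz('w1',u,v,z);print(n,p.round(4),b(p).round(4))
print(proj('w1',w(-.065,.071,.099)),proj('w1',w(-.065,.083,.099)),proj('w1',w(.0,.071,.099)))
im=np.load('pics/w1.npy')[190:310,0:400];cv2.imwrite('pics/w1c.png',cv2.resize(im,None,fx=2,fy=2,interpolation=2)[:,:,::-1])
E
```

```text
stopslot [0.5204 0.1007 0.038 ] [-0.0059  0.0334]
trackslot [0.5125 0.0593 0.034 ] [-0.0038 -0.0087]
corner [0.4702 0.2545 0.034 ] [-0.0913  0.1709]
corner far [ 0.3948 -0.0572  0.034 ] [-0.0904 -0.1498]
plate [0.4718 0.1555 0.099 ] [-0.0661  0.075 ]
plate [0.4657 0.1742 0.099 ] [-0.0766  0.0918]
wing [ 0.4725 -0.0231  0.066 ] [-0.023  -0.0983]
[234.17730955 249.58733281] [251.85178379 249.58134754] [240.8410484  333.83005453]
```

View pics/w1c.png

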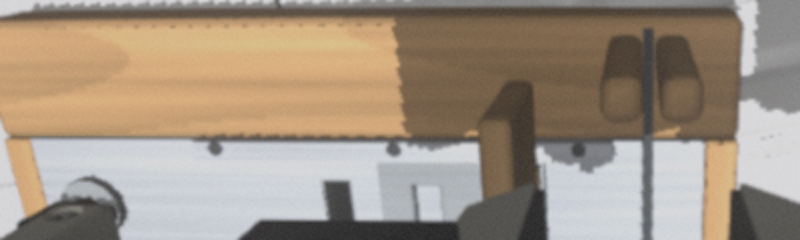

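```bash
python3 -m creep '[[[2.5,-3.5,0,0,0,0,0],[4.5,-6.2,0,0,0,0,0],[4.5,-6.2,-2,0,0,0,0],[4.5,-6.2,-4,0,0,0,0],[4.5,-6.2,-4,0,0,0,0]]]' 
python3 - <<'E'
from h import *
st();snap('scene','s2')
E
```

```text
clock: 2.05
position: [0.5351, 0.1421, 0.1384]
ee_rot: [-0.375, -3.116, 0.002]
force: [-0.5, 0.5, -0.1]
width: 0.498
{'clock': np.float64(2.05), 'position': array([0.5351, 0.1421, 0.1384]), 'ee_rot': array([-3.7490e-01, -3.1155e+00,  2.1000e-03]), 'force': array([-0.4652,  0.4584, -0.0605]), 'width': np.float64(0.4982), 'joints': array([-0.4916,  0.4349,  0.1842,  1.8814, -0.1044,  0.8383,  1.0774])}
x [-0.971  0.237  0.003] y [ 0.237  0.971 -0.002] z [-0.004 -0.001 -1.   ]
```

View pics/s2.png

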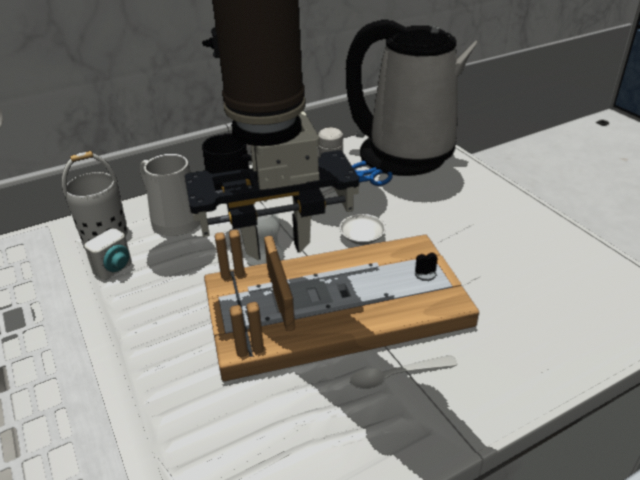

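The fingers at about (242,245) and (298,235) straddle the plate, so I'll go down and grip.

```bash
python3 -m creep '[[[0,0,-2.5,0,0,0,0],[0,0,-4.9,0,0,0,0],[0,0,-4.9,0,0,0,0],[0,0,-4.9,0,0,0,-0.5],[0,0,-4.9,0,0,0,-1]]]' 8
python3 -m creep '[[[0,0,0,0,0,0,-1],[0,0,0,0,0,0,-1],[0,0,0,0,0,0,-1],[0,0,0,0,0,0,-1]]]'
```

```text
clock: 2.6
position: [0.5379, 0.142, 0.093]
ee_rot: [0.377, 3.117, 0.002]
force: [0.0, 0.1, 0.3]
width: 0.37
clock: 3.0
position: [0.5373, 0.1416, 0.0919]
ee_rot: [0.378, 3.118, 0.001]
force: [-1.0, 0.4, 7.3]
width: 0.132
```

```bash
python3 -m creep '[[[0,0,0.2,0,0,0,-1],[-0.2,-0.8,0.2,0,0,0,-1],[-0.5,-2,0.2,0,0,0,-1],[-0.8,-3.2,0.2,0,0,0,-1],[-1,-4.1,0.2,0,0,0,-1]]]'
python3 -m creep '[[[0,0,0,0,0,0,-1],[0,0,0,0,0,0,-1],[0,0,0,0,0,0,-1]]]'
python3 - <<'E'
from h import *
snap('scene','s3');snap('wrist','w3');im=np.load('pics/s3.npy')
cr=cv2.resize(im[190:390,190:490],None,fx=2.66,fy=2.66,interpolation=cv2.INTER_CUBIC)
cv2.imwrite('pics/s3c.png',np.clip(cr.astype(float)*1.7,0,255).astype(np.uint8)[:,:,::-1])
E
```

```text
clock: 3.5
position: [0.5261, 0.0984, 0.0931]
ee_rot: [-0.38, -3.118, 0.001]
force: [0.7, 1.1, -8.4]
width: 0.125
clock: 3.8
position: [0.5266, 0.1002, 0.0931]
ee_rot: [-0.378, -3.118, 0.001]
force: [1.4, -2.2, -8.2]
width: 0.127
```

View pics/s3c.png

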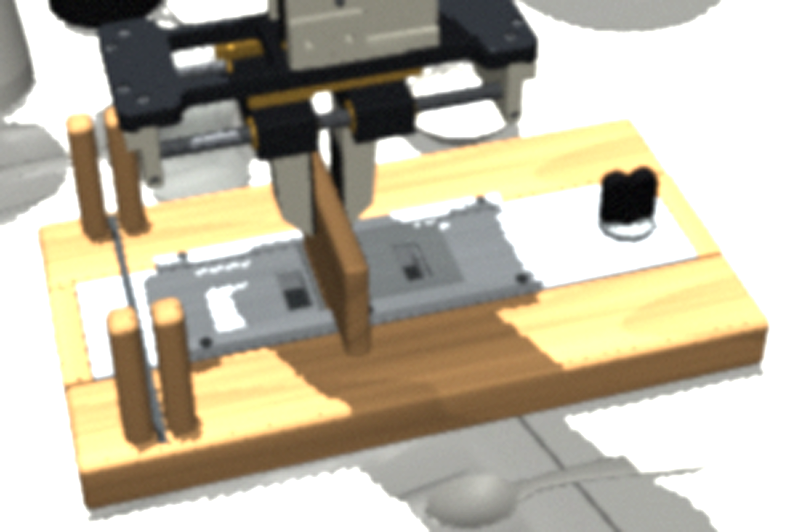

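View pics/w3.png

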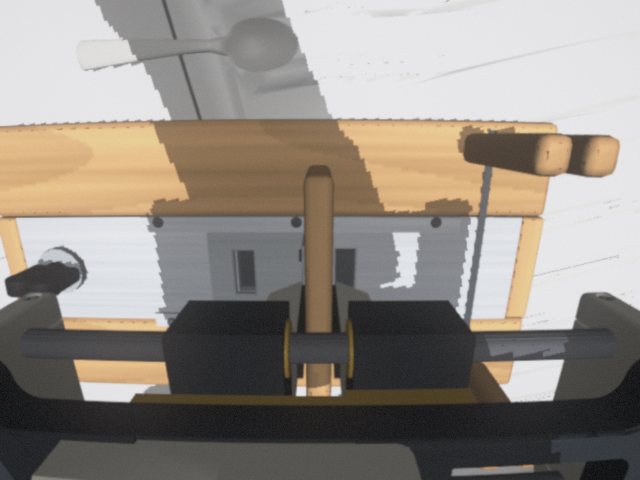

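```bash
python3 - <<'E'
from h import *
im=np.load('pics/w3.npy')[225:305,200:370];cv2.imwrite('pics/w3c.png',np.clip(cv2.resize(im,None,fx=4.6,fy=4.6,interpolation=2).astype(float)*1.6,0,255).astype(np.uint8)[:,:,::-1])
im=np.load('pics/s3.npy')[260:310,310:370];cv2.imwrite('pics/s3d.png',np.clip(cv2.resize(im,None,fx=10,fy=10,interpolation=2).astype(float)*1.9,0,255).astype(np.uint8)[:,:,::-1])
E
```

```text
(no output)
```

View pics/w3c.png

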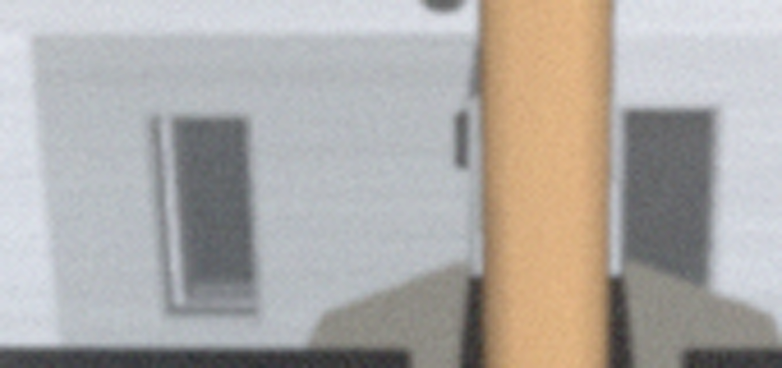

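View pics/s3d.png

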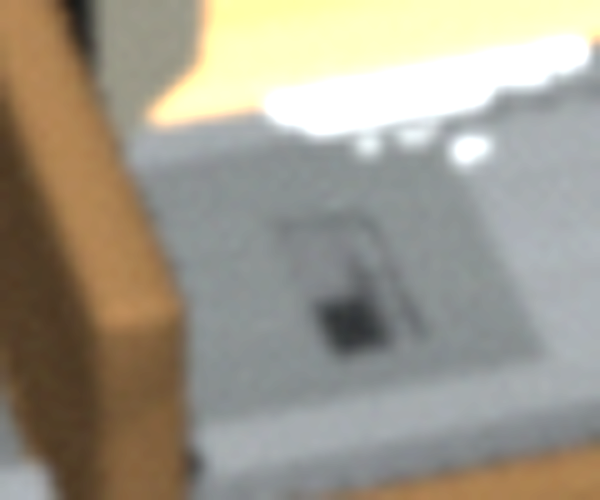

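```bash
python3 - <<'E'
from b import *
def q(u,v,z): return b(onz('w3',200+(u+.5)/4.6-.5,225+(v+.5)/4.6-.5,z)).round(4)
print('foot L/R top rows', q(152,125,.038),q(247,118,.038),'bottom',q(167,310,.038),q(255,312,.038))
print('track L', q(178,125,.034),q(188,290,.034), 'foot R at .034',q(250,200,.034))
print('short slot L/R', q(625,112,.034),q(714,112,.034),q(710,280,.034))
E
```

```text
foot L/R top rows [-0.0133 -0.016 ] [-0.0142 -0.0036] bottom [ 0.013 -0.016] [ 0.0133 -0.0041]
track L [-0.0119 -0.0136] [ 0.0119 -0.0139] foot R at .034 [-0.0013 -0.0046]
short slot L/R [-0.0136  0.0455] [-0.0136  0.0573] [0.0104 0.0574]
```

The stop has overshot by about 1.7 mm, because the track ledge shows on the far side of its slot. I'll nudge it back.

```bash
python3 -m creep '[[[0,0.05,0,0,0,0,-1],[0.02,0.1,0,0,0,0,-1],[0.04,0.17,0,0,0,0,-1],[0.04,0.17,0,0,0,0,-1],[0.04,0.17,0,0,0,0,-1]]]'
python3 - <<'E'
from h import *
snap('wrist','w4')
im=np.load('pics/w4.npy')[225:305,200:370];cv2.imwrite('pics/w4c.png',np.clip(cv2.resize(im,None,fx=4.6,fy=4.6,interpolation=2).astype(float)*1.6,0,255).astype(np.uint8)[:,:,::-1])
E
```

```text
clock: 4.4
position: [0.5271, 0.1023, 0.0931]
ee_rot: [-0.378, -3.118, -0.0]
force: [1.5, -0.7, -13.3]
width: 0.13
```

View pics/w4c.png

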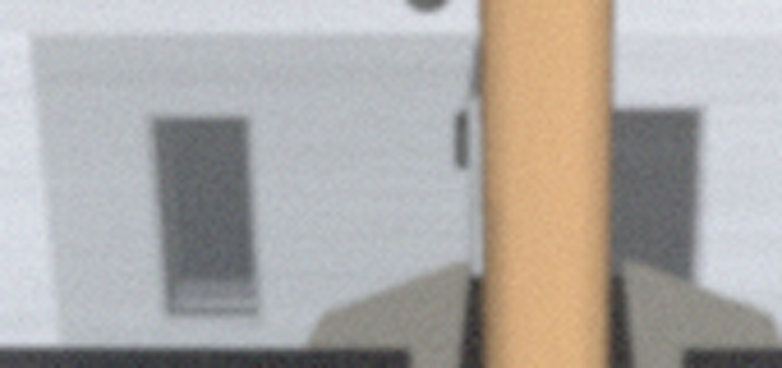

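```bash
python3 - <<'E'
from b import *
def q(f,u,v,z): return b(onz(f,200+(u+.5)/4.6-.5,225+(v+.5)/4.6-.5,z)).round(4)
for r in[(248,125),(254,275)]: print('foot R',q('w4',*r,.038))
print('foot L',q('w4',152,125,.038),q('w4',165,300,.038),'short R',q('w4',702,125,.034),q('w4',694,270,.034))
E
python3 -m creep '[[[0,0,0,0,0,0,-0.7],[0,0,0,0,0,0,-0.5],[0,0,2,0,0,0,-0.4],[0,0,5,0,0,0,-0.4],[0,0,8,0,0,0,-0.4]]]'
python3 -m creep '[[[-1,-4,0,0,0,-8,0],[-1,-8,0,0,0,-16,0],[-1,-8,0,0,0,-16,0]]]'
python3 - <<'E'
from h import *
st()
snap('scene','s5');snap('wrist','w5');snap('top','t5')
im=np.load('pics/s5.npy')[240:340,250:400];cv2.imwrite('pics/s5d.png',np.clip(cv2.resize(im,None,fx=5.3,fy=5.3,interpolation=2).astype(float)*1.7,0,255).astype(np.uint8)[:,:,::-1])
E
```

```text
foot R [-0.0133 -0.0015]
foot R [ 0.0079 -0.0019]
foot L [-0.0133 -0.014 ] [ 0.0116 -0.0141] short R [-0.0118  0.0577] [0.009  0.0572]
clock: 4.95
position: [0.5275, 0.1022, 0.1749]
ee_rot: [0.378, 3.118, 0.001]
force: [0.8, -0.4, -0.0]
width: 0.301
clock: 5.25
position: [0.5176, 0.0164, 0.1747]
ee_rot: [0.825, 3.028, -0.002]
force: [-0.4, 0.9, 0.5]
width: 0.484
{'clock': np.float64(5.25), 'position': array([0.5176, 0.0164, 0.1747]), 'ee_rot': array([ 8.2510e-01,  3.0284e+00, -1.7000e-03]), 'force': array([-0.3952,  0.9331,  0.5417]), 'width': np.float64(0.4839), 'joints': array([-0.3613,  0.3366,  0.2901,  1.9399, -0.1203,  0.8795,  1.0289])}
x [-0.862  0.507 -0.003] y [ 0.507  0.862 -0.   ] z [ 0.002 -0.002 -1.   ]
```

View pics/s5d.png

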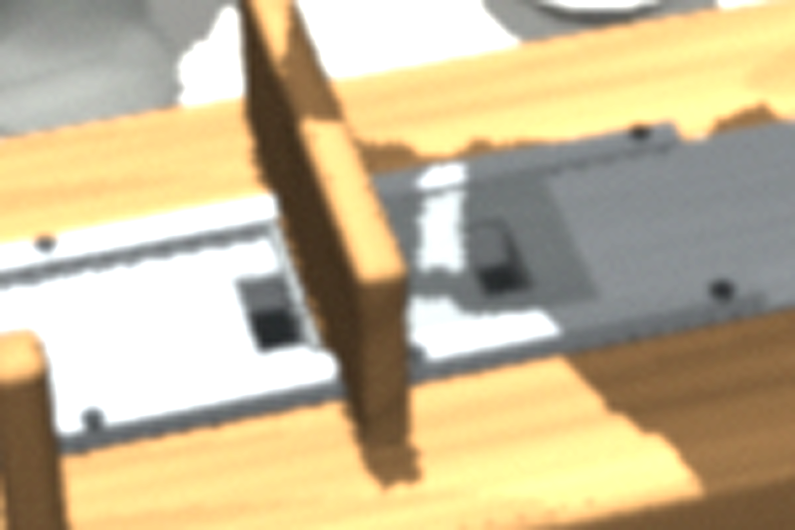

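View pics/w5.png

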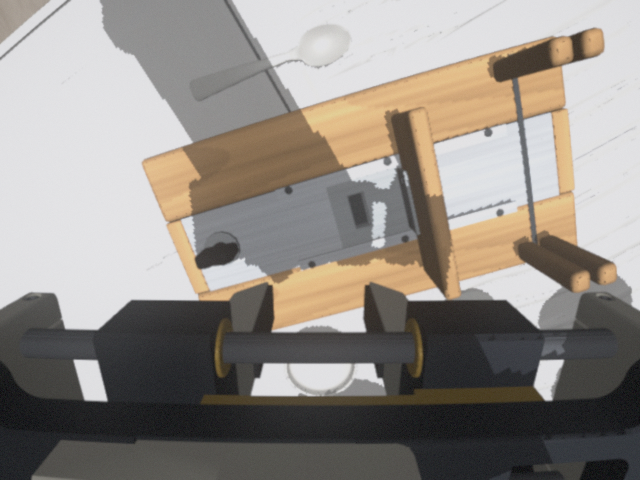

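The stop now sits over the long slot with no ledge visible. This wrist view also shows the wing at about (220,252) and the slot at about (358,210). I'll zoom in for exact positions.

```bash
python3 - <<'E'
from h import *
g=lambda im:np.clip(im.astype(float)*1.7,0,255).astype(np.uint8)[:,:,::-1]
im=np.load('pics/w5.npy')[180:300,180:400];cv2.imwrite('pics/w5c.png',g(cv2.resize(im,None,fx=3.6,fy=3.6,interpolation=2)))
im=np.load('pics/s5.npy')[240:300,390:460];cv2.imwrite('pics/s5e.png',g(cv2.resize(im,None,fx=8,fy=8,interpolation=2)))
E
```

```text
(no output)
```

View pics/w5c.png

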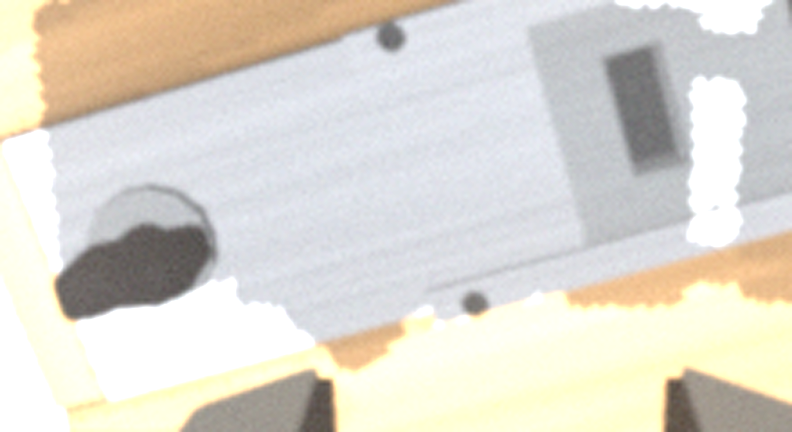

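View pics/s5e.png

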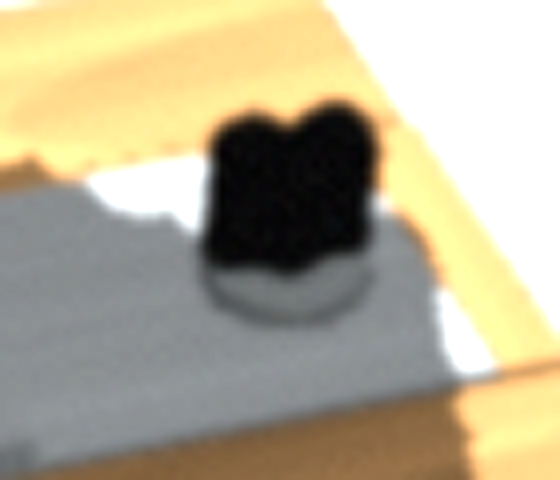

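```bash
python3 - <<'E'
from b import *
def q(u,v,z):
    p=onz('w5',180+(u+.5)/3.6-.5,180+(v+.5)/3.6-.5,z); return p.round(4),b(p).round(4)
P=[q(u,v,.038)[0] for u,v in[(605,58),(657,45),(682,158),(636,172)]]
print('slot corners',[b(p).round(4).tolist() for p in P],'c',np.mean(P,0),b(np.mean(P,0)))
print('collar',q(152,248,.037)); print('wing mid',q(135,272,.06)); print('wing ends',q(62,290,.06),q(205,240,.06))
def s(u,v,z):
    p=onz('s5',390+(u+.5)/8-.5,240+(v+.5)/8-.5,z); return p.round(4),b(p).round(4)
print('scene collar',s(287,280,.038),'wing mid',s(290,190,.054))
# top view wing & slot
im=np.load('pics/t5.npy');print(im.shape)
cv2.imwrite('pics/t5c.png',np.clip(cv2.resize(im[225:325,250:410],None,fx=5,fy=5,interpolation=2).astype(float)*1.7,0,255).astype(np.uint8)[:,:,::-1])
# board corners wrist
for n,u,v,B_ in[('far -x corner',142,160,(-.089,-.17))]:
    p=onz('w5',u,v,.034);print(n,p.round(4),b(p).round(4))
E
```

```text
slot corners [[-0.0143, -0.0136], [-0.0139, -0.0017], [0.0128, -0.0027], [0.013, -0.0136]] c [0.51575 0.0593  0.038  ] [-0.00059759 -0.00791024]
collar (array([ 0.487 , -0.0564,  0.037 ]), array([-0.0009, -0.1272]))
wing mid (array([ 0.4865, -0.0532,  0.06  ]), array([-0.0022, -0.1241]))
wing ends (array([ 0.4819, -0.0696,  0.06  ]), array([-0.0029, -0.1411])) (array([ 0.4882, -0.0359,  0.06  ]), array([-0.0047, -0.1069]))
scene collar (array([ 0.4833, -0.0559,  0.038 ]), array([-0.0047, -0.1276])) wing mid (array([ 0.4878, -0.0583,  0.054 ]), array([ 0.0002, -0.1288]))
(480, 640, 3)
far -x corner [ 0.393  -0.0713  0.034 ] [-0.0887 -0.164 ]
```

View pics/t5c.png

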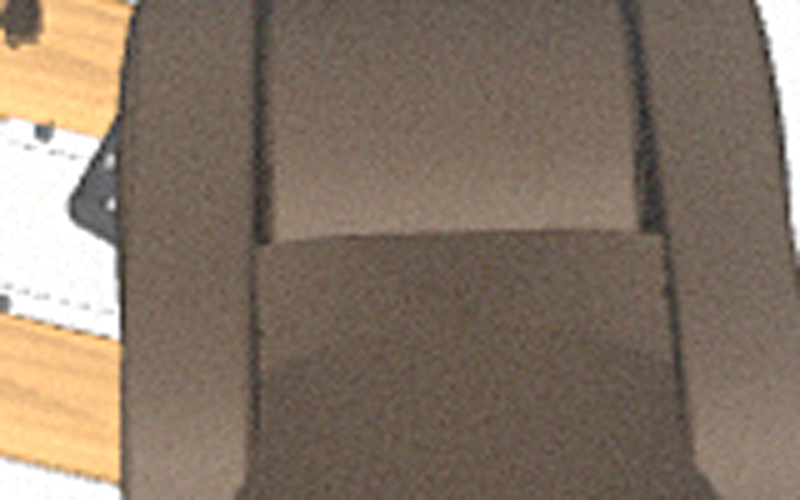

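```bash
python3 - <<'E'
from b import *
print('pick',w(-.0008,-.1278,.062),'delta',(w(-.0008,-.1278,.062)-[.5176,.0164,.1747])*100,'place',w(-.0006,-.0082,0))
E
python3 -m creep '[[[0,0,0,0,0,8.5,0],[-1,-2,0,0,0,17,-0.1],[-2,-4,0,0,0,25.5,-0.1],[-3,-6,0,0,0,34,-0.1],[-3.1,-7.3,0,0,0,42.5,-0.1]]]'
python3 -m creep '[[[0,0,0,0,0,8.5,-0.1],[0,0,0,0,0,17,-0.1],[0,0,0,0,0,25.5,-0.1],[0,0,0,0,0,34,-0.1],[0,0,0,0,0,42.5,-0.1]]]'
python3 -m creep '[[[0,0,0,0,0,8.5,-0.1],[0,0,0,0,0,17,-0.1],[0,0,0,0,0,21.7,-0.1],[0,0,0,0,0,21.7,-0.1],[0,0,0,0,0,21.7,-0.1]]]'
python3 - <<'E'
from h import *
st();snap('wrist','w6');snap('scene','s6')
E
```

```text
pick [ 0.48702592 -0.05709813  0.062     ] delta [ -3.05740787  -7.34981266 -11.27      ] place [0.51567871 0.05901913 0.        ]
clock: 5.9
position: [0.4855, -0.0508, 0.1734]
ee_rot: [0.36, -3.121, -0.001]
force: [0.5, 0.2, 0.2]
width: 0.451
clock: 6.4
position: [0.4868, -0.0493, 0.1735]
ee_rot: [-1.468, 2.777, 0.001]
force: [-0.1, -1.1, 0.5]
width: 0.449
clock: 6.9
position: [0.4864, -0.0512, 0.1732]
ee_rot: [-1.95, 2.463, 0.001]
force: [-0.9, 0.0, 0.1]
width: 0.447
{'clock': np.float64(6.9), 'position': array([ 0.4864, -0.0512,  0.1732]), 'ee_rot': array([-1.9495e+00,  2.4629e+00,  1.4000e-03]), 'force': array([-0.9078,  0.011 ,  0.1326]), 'width': np.float64(0.4465), 'joints': array([ 0.3175,  0.3282, -0.4022,  1.9606,  0.1626,  0.884 ,  2.7409])}
x [-0.23  -0.973 -0.001] y [-0.973  0.23   0.   ] z [-0.     0.001 -1.   ]
```

View pics/w6.png

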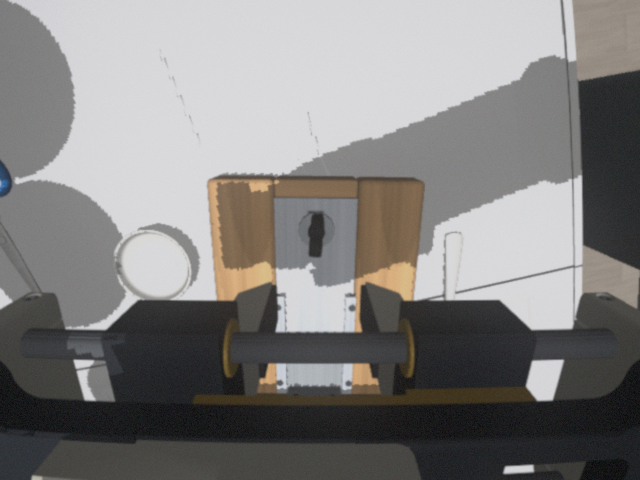

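View pics/s6.png

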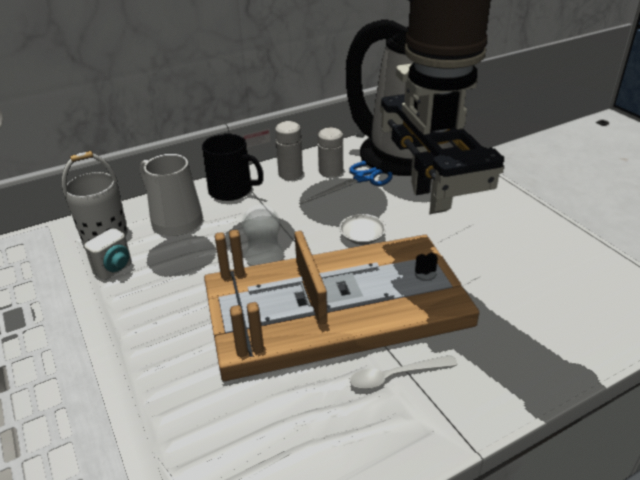

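Joint 7 is at the end of its range here, so I'll turn back 180°. The grasp is the same from that side, with plenty of joint margin.

```bash

python3 -m creep '[[[0,0,0,0,0,-8.5,-0.1],[0,0,0,0,0,-17,-0.1],[0,0,0,0,0,-25.5,-0.1],[0,0,0,0,0,-34,-0.1],[0,0,0,0,0,-42.5,-0.1]]]'
python3 -m creep '[[[0,0,0,0,0,-8.5,-0.1],[0,0,0,0,0,-17,-0.1],[0,0,0,0,0,-25.5,-0.1],[0,0,0,0,0,-34,-0.1],[0,0,0,0,0,-42.5,-0.1]]]'
python3 -m creep '[[[0,0,0,0,0,-8.5,-0.1],[0,0,0,0,0,-17,-0.1],[0,0,0,0,0,-25.5,-0.1],[0,0,0,0,0,-34,-0.1],[0,0,0,0,0,-42.5,-0.1]]]'
python3 -m creep '[[[0,0,0,0,0,-8.5,-0.1],[0,0,0,0,0,-17,-0.1],[0,0,0,0,0,-25.5,-0.1],[0,0,0,0,0,-34,-0.1],[0,0,0,0,0,-42.5,-0.1]]]'
python3 -m creep '[[[0,0,0,0,0,-8.5,-0.1],[0,0,0,0,0,-10,-0.1],[0,0,0,0,0,-10,-0.1],[0,0,0,0,0,-10,-0.1]]]'
python3 - <<'E'
from h import *
st();snap('wrist','w7')
E
```

```text
clock: 7.5
position: [0.4865, -0.0503, 0.1734]
ee_rot: [0.92, -3.004, 0.001]
force: [0.7, 0.7, -0.6]
width: 0.452
clock: 8.0
position: [0.4866, -0.0502, 0.1736]
ee_rot: [0.232, 3.132, -0.001]
force: [0.2, 0.5, 1.1]
width: 0.452
clock: 8.5
position: [0.4866, -0.0501, 0.1737]
ee_rot: [1.351, 2.835, -0.0]
force: [-0.2, -0.5, -0.8]
width: 0.449
clock: 9.0
position: [0.4867, -0.0501, 0.1738]
ee_rot: [2.287, 2.153, 0.001]
force: [0.1, -1.1, -0.1]
width: 0.451
clock: 9.4
position: [0.4865, -0.0505, 0.1735]
ee_rot: [2.457, 1.958, 0.0]
force: [-0.0, -0.1, 0.8]
width: 0.449
{'clock': np.float64(9.4), 'position': array([ 0.4865, -0.0505,  0.1735]), 'ee_rot': array([2.4565e+00, 1.9575e+00, 4.0000e-04]), 'force': array([-0.0483, -0.1349,  0.8467]), 'width': np.float64(0.4491), 'joints': array([-0.2061,  0.2933,  0.2498,  2.0027, -0.0945,  0.8559, -0.1296])}
x [ 0.223  0.975 -0.   ] y [ 0.975 -0.223  0.001] z [ 0.001 -0.    -1.   ]
```

View pics/w7.png

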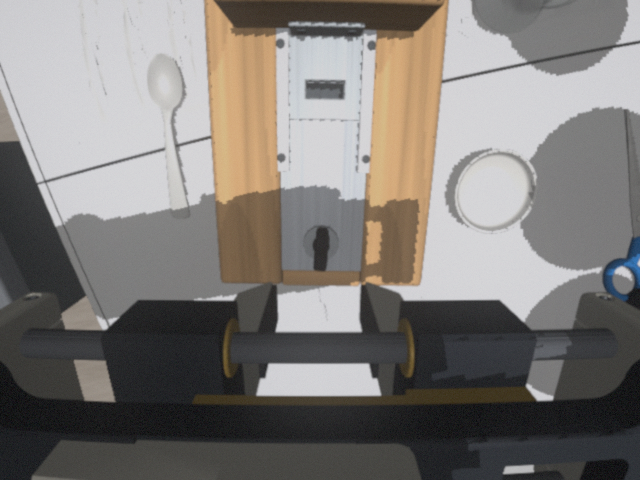

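```bash
python3 - <<'E'
from b import *
g=lambda im:np.clip(im.astype(float)*1.7,0,255).astype(np.uint8)[:,:,::-1]
a=cv2.resize(np.load('pics/w6.npy')[195:275,270:360],None,fx=4.4,fy=4.4,interpolation=2)
c=cv2.resize(np.load('pics/w7.npy')[205:285,275:365],None,fx=4.4,fy=4.4,interpolation=2)
cv2.imwrite('pics/w67.png',g(np.hstack([a,c])))
for f,u,v in[('w6',316,229),('w7',321,241)]:
    p=onz(f,u,v,.037);print(f,p.round(4),b(p).round(4))
p=onz('w7',325,90,.038);print('slot',p.round(4),b(p).round(4))
E
```

```text
w6 [ 0.487  -0.0564  0.037 ] [-0.001  -0.1272]
w7 [ 0.4876 -0.055   0.037 ] [-0.0007 -0.1256]
slot [0.5165 0.0587 0.038 ] [ 0.0003 -0.0084]
```

View pics/w67.png

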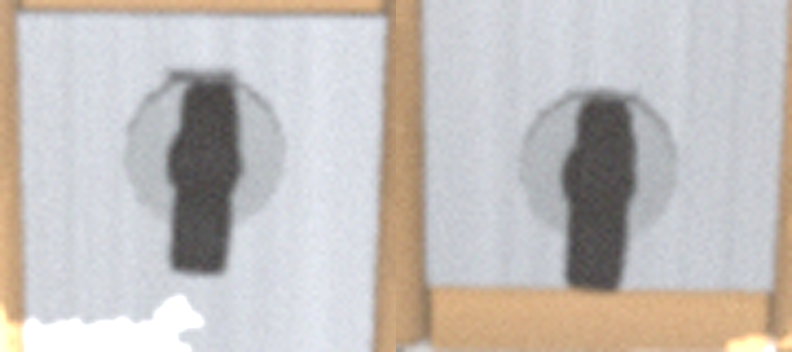

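```bash
python3 -m creep '[[[0.1,-0.6,0,0,0,-0.9,-0.1],[0.1,-0.6,-3.5,0,0,-0.9,-0.1],[0.1,-0.6,-7,0,0,-0.9,-0.1],[0.1,-0.6,-7,0,0,-0.9,-0.1],[0.1,-0.6,-7,0,0,-0.9,-0.1]]]'
python3 - <<'E'
from h import *
st();snap('wrist','w8');snap('scene','s8')
E
```

```text
clock: 9.95
position: [0.4871, -0.0576, 0.1036]
ee_rot: [-2.476, -1.932, 0.002]
force: [-0.2, 0.3, -0.2]
width: 0.449
{'clock': np.float64(9.95), 'position': array([ 0.4871, -0.0576,  0.1036]), 'ee_rot': array([-2.4763e+00, -1.9322e+00,  2.0000e-03]), 'force': array([-0.1634,  0.2947, -0.2392]), 'width': np.float64(0.4494), 'joints': array([-0.1686,  0.3994,  0.2298,  2.0683, -0.1392,  0.6896, -0.0941])}
x [ 0.243  0.97  -0.001] y [ 0.97  -0.243 -0.001] z [-0.001 -0.    -1.   ]
```

View pics/w8.png

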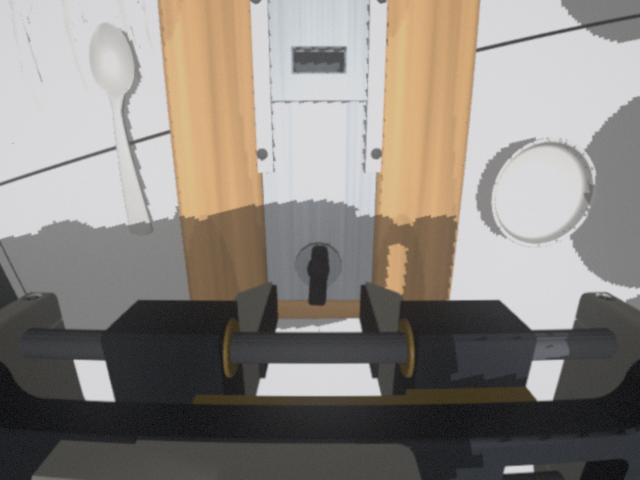

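View pics/s8.png

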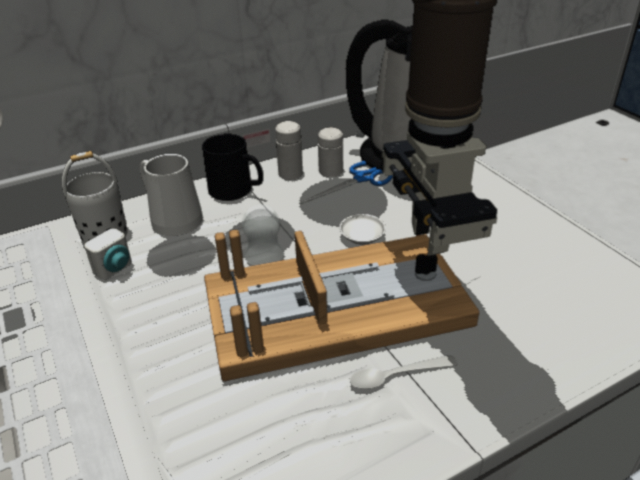

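```bash
python3 - <<'E'
from b import *
for n,u,v,z in[('collar',318.5,263.5,.037),('slot',319,60.5,.038)]:
    p=onz('w8',u,v,z);print(n,p.round(4),b(p).round(4))
E
python3 -m creep '[[[0,0,-2,0,0,0,-0.1],[0,0,-4.1,0,0,0,-0.1],[0,0,-4.1,0,0,0,-0.1],[0,0,-4.1,0,0,0,-0.1]]]'
```

```text
collar [ 0.4876 -0.0555  0.037 ] [-0.0007 -0.1261]
slot [0.5166 0.0588 0.038 ] [ 0.0003 -0.0082]
clock: 10.45
position: [0.4879, -0.0571, 0.0635]
ee_rot: [2.476, 1.933, 0.001]
force: [0.7, -0.4, 0.6]
width: 0.448
```

```bash
python3 -m creep '[[[0,0.1,-0.2,0,0,0,-0.5],[0,0.1,-0.2,0,0,0,-1],[0,0.1,-0.2,0,0,0,-1],[0,0.1,-0.2,0,0,0,-1],[0,0.1,-0.2,0,0,0,-1]]]' 20
python3 -m creep '[[[0,0,0,0,0,0,-1],[0,0,0.5,0,0,0,-1],[0,0,1.5,0,0,0,-1],[0,0,1.5,0,0,0,-1]]]'
python3 - <<'E'
from h import *
st();snap('scene','s9')
cv2.imwrite('pics/s9c.png',np.clip(cv2.resize(np.load('pics/s9.npy')[170:320,350:520],None,fx=4,fy=4,interpolation=2).astype(float)*1.7,0,255).astype(np.uint8)[:,:,::-1])
E
```

```text
clock: 10.95
position: [0.4875, -0.056, 0.0606]
ee_rot: [2.476, 1.933, 0.0]
force: [-0.8, 0.3, 2.5]
width: 0.106
clock: 11.35
position: [0.4881, -0.0561, 0.0766]
ee_rot: [2.475, 1.933, 0.002]
force: [0.5, 0.4, 0.2]
width: 0.109
{'clock': np.float64(11.35), 'position': array([ 0.4881, -0.0561,  0.0766]), 'ee_rot': array([2.4752e+00, 1.9327e+00, 2.4000e-03]), 'force': array([0.4702, 0.4109, 0.2117]), 'width': np.float64(0.1094), 'joints': array([-0.1586,  0.4432,  0.2155,  2.0901, -0.1583,  0.6212, -0.0794])}
x [0.243 0.97  0.   ] y [ 0.97  -0.243  0.002] z [ 0.002 -0.    -1.   ]
```

View pics/s9c.png

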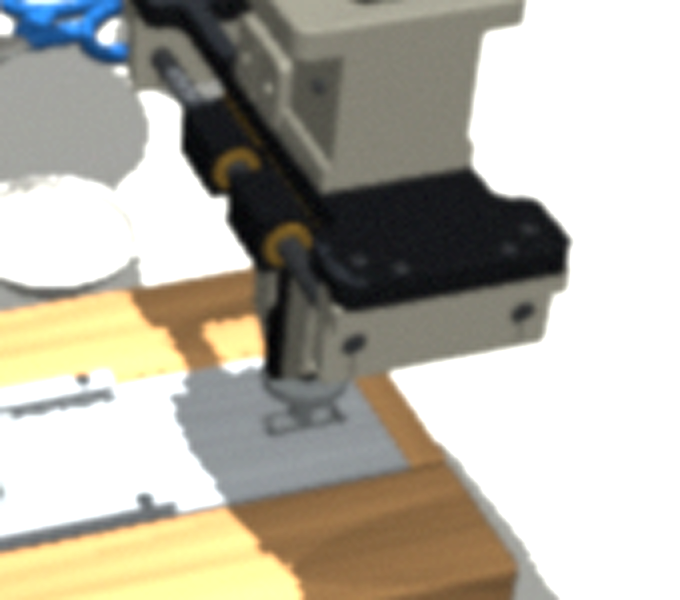

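```bash
python3 -m creep '[[[0,0,3,0,0,0,-1],[0,0,6.5,0,0,4,-1],[0,0,6.5,0,0,12,-1],[0.5,2,6.5,0,0,20,-1],[1,4,6.5,0,0,28,-1]]]'
python3 -m creep '[[[0.5,2,0,0,0,8,-1],[1,4,0,0,0,16,-1],[1.5,6,0,0,0,24,-1],[1.9,7.5,0,0,0,32,-1],[1.9,7.5,0,0,0,40,-1]]]'
python3 -m creep '[[[0,0,0,0,0,8,-1],[0,0,0,0,0,16,-1],[0,0,0,0,0,22,-1],[0,0,0,0,0,22,-1],[0,0,0,0,0,22,-1]]]'
python3 - <<'E'
from h import *
st();snap('wrist','w10');snap('scene','s10')
cv2.imwrite('pics/s10c.png',np.clip(cv2.resize(np.load('pics/s10.npy')[170:320,240:410],None,fx=4,fy=4,interpolation=2).astype(float)*1.7,0,255).astype(np.uint8)[:,:,::-1])
E
```

```text
clock: 11.9
position: [0.4974, -0.0159, 0.1407]
ee_rot: [1.929, 2.479, 0.001]
force: [-0.1, 0.4, -0.7]
width: 0.106
clock: 12.4
position: [0.5166, 0.0618, 0.1403]
ee_rot: [-0.958, -2.992, -0.002]
force: [0.0, -0.2, 0.4]
width: 0.105
clock: 12.9
position: [0.5162, 0.0589, 0.1402]
ee_rot: [-0.389, -3.117, -0.0]
force: [-0.2, 0.4, -0.5]
width: 0.109
{'clock': np.float64(12.9), 'position': array([0.5162, 0.0589, 0.1402]), 'ee_rot': array([-3.8900e-01, -3.1172e+00, -1.0000e-04]), 'force': array([-0.1634,  0.4288, -0.4505]), 'width': np.float64(0.109), 'joints': array([-0.0948,  0.3902, -0.1584,  1.942 ,  0.0823,  0.8157,  1.0246])}
x [-0.969  0.246  0.   ] y [0.246 0.969 0.   ] z [-0.  0. -1.]
```

View pics/s10c.png

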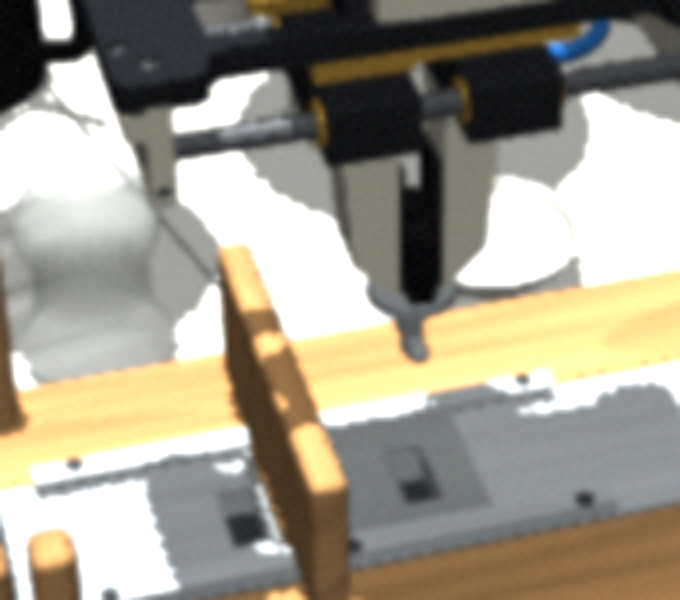

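View pics/w10.png

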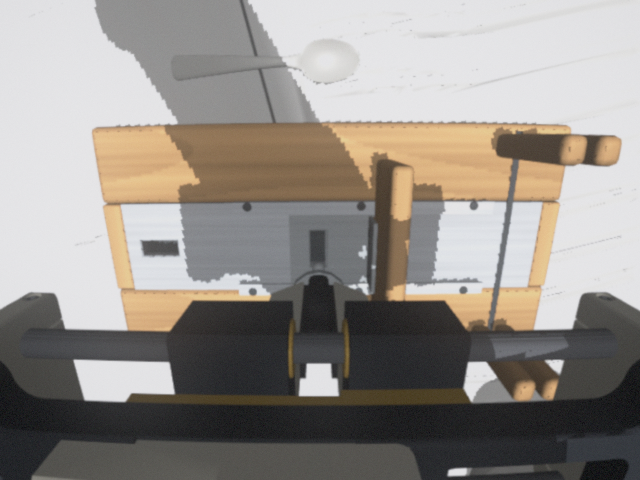

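```bash
python3 - <<'E'
from b import *
p=onz('w10',317.5,246.5,.038);print('slot w10',p.round(4),b(p).round(4))
# scene: nose tip ray at nose z vs TCP ; slot via scene
tcp=np.array([.5162,.0589,.1402])
f=lambda u,v:(240+(u+.5)/4-.5,170+(v+.5)/4-.5)
print('nose proj at tcp xy',proj('s10',[*tcp[:2],.1402-.053])*1, 'seen',f(416,356))
for dz in(.053,): 
  print('nose from scene',onz('s10',*f(416,356),.1402-.053).round(4))
print('slot from scene',onz('s10',*f(412,473),.038).round(4),'proj slot',proj('s10',[.5162,.0590,.038]))
E
```

```text
slot w10 [0.5146 0.0593 0.038 ] [-0.0017 -0.0082]
nose proj at tcp xy [342.00954948 260.52918475] seen (343.625, 258.625)
nose from scene [0.5185 0.0551 0.0872]
slot from scene [0.5173 0.0574 0.038 ] proj slot [342.01562601 288.73533341]
```

```bash
python3 -m creep '[[[0,0,-2,0,0,0.4,-1],[0,0,-4,0,0,0.4,-1],[0,0,-4,0,0,0.4,-1],[0,0,-4,0,0,0.4,-1]]]'
python3 - <<'E'
from h import *
st();snap('wrist','w11');snap('scene','s11')
g=lambda im:np.clip(im.astype(float)*1.7,0,255).astype(np.uint8)[:,:,::-1]
a=cv2.resize(np.load('pics/s11.npy')[230:310,300:400],None,fx=4,fy=4,interpolation=2)
c=cv2.resize(np.load('pics/w11.npy')[200:280,270:370],None,fx=4,fy=4,interpolation=2)
cv2.imwrite('pics/11.png',g(np.hstack([a,c])))
E
```

```text
clock: 13.4
position: [0.5162, 0.0591, 0.1004]
ee_rot: [-0.374, -3.119, 0.0]
force: [-0.2, 0.5, -0.3]
width: 0.111
{'clock': np.float64(13.4), 'position': array([0.5162, 0.0591, 0.1004]), 'ee_rot': array([-3.7400e-01, -3.1185e+00,  4.0000e-04]), 'force': array([-0.2463,  0.4639, -0.2902]), 'width': np.float64(0.1107), 'joints': array([-0.1008,  0.4458, -0.1534,  1.9784,  0.0995,  0.7252,  1.018 ])}
x [-0.972  0.236  0.001] y [ 0.236  0.972 -0.   ] z [-0.001 -0.    -1.   ]
```

View pics/11.png

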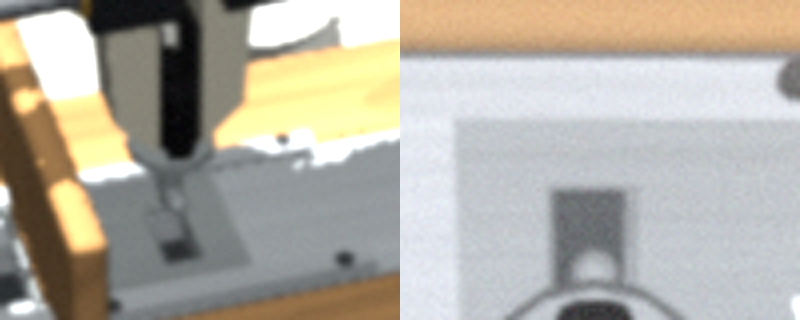

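The pin end at about x 594 is centred on the slot, which spans 552–632. I'll lower it.

```bash
python3 -m creep '[[[0,0,-0.5,0,0,0,-1],[0,0,-1,0,0,0,-1],[0,0,-1.5,0,0,0,-1],[0,0,-1.5,0,0,0,-1]]]'
python3 -m creep '[[[0,0,-0.5,0,0,0,-1],[0,0,-1,0,0,0,-1],[0,0,-1.5,0,0,0,-1],[0,0,-1.5,0,0,0,-1]]]'
python3 -m creep '[[[0,0,-0.2,0,0,0,-1],[0,0,-0.4,0,0,0,-1],[0,0,-0.5,0,0,0,-1],[0,0,-0.5,0,0,0,-1]]]'
python3 - <<'E'
from h import *
st();snap('wrist','w12');snap('scene','s12')
g=lambda im:np.clip(im.astype(float)*1.7,0,255).astype(np.uint8)[:,:,::-1]
a=cv2.resize(np.load('pics/s12.npy')[230:310,300:400],None,fx=4,fy=4,interpolation=2)
c=cv2.resize(np.load('pics/w12.npy')[200:280,270:370],None,fx=4,fy=4,interpolation=2)
cv2.imwrite('pics/12.png',g(np.hstack([a,c])))
E
```

```text
clock: 13.9
position: [0.5158, 0.0589, 0.0846]
ee_rot: [-0.373, -3.118, 0.001]
force: [-0.4, 0.3, -0.3]
width: 0.107
clock: 14.3
position: [0.5158, 0.0589, 0.0695]
ee_rot: [-0.372, -3.118, 0.001]
force: [-0.5, -0.7, -0.6]
width: 0.106
clock: 14.7
position: [0.5163, 0.0591, 0.0652]
ee_rot: [-0.373, -3.119, -0.0]
force: [-0.2, 0.8, -0.4]
width: 0.105
{'clock': np.float64(14.7), 'position': array([0.5163, 0.0591, 0.0652]), 'ee_rot': array([-0.3727, -3.1193, -0.    ]), 'force': array([-0.1574,  0.8426, -0.4246]), 'width': np.float64(0.1054), 'joints': array([-0.1084,  0.4989, -0.1449,  2.006 ,  0.1152,  0.6444,  1.0048])}
x [-0.972  0.236  0.   ] y [0.236 0.972 0.   ] z [-0.  0. -1.]
```

View pics/12.png

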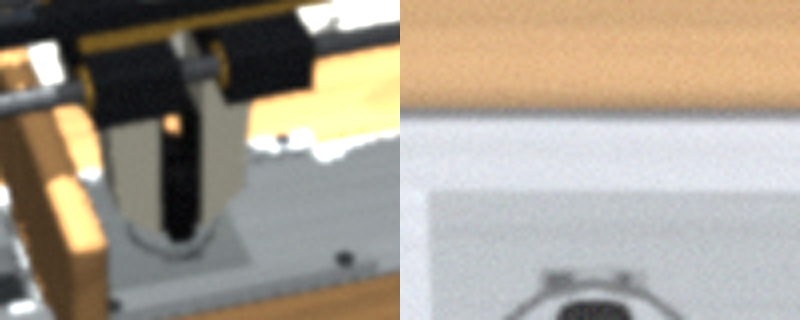

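```bash
python3 -m creep '[[[0,0,-0.1,0,0,0,-1],[0,0,-0.15,0,0,0,-1],[0,0,-0.15,0,0,0,-1]]]'
```

```text
clock: 15.1
position: [0.5165, 0.0591, 0.0645]
ee_rot: [0.373, 3.119, 0.0]
force: [-3.2, -0.6, 9.5]
width: 0.106
```

Contact at 9.5 N and 4 mm above the pick height means the collar is seated. Now the quarter turn, in the −90° direction where joint 7 has room.

```bash
python3 -m creep '[[[0,0,0.05,0,0,-6,-1],[0,0,0.05,0,0,-13,-1],[0,0,0.05,0,0,-20,-1],[0,0,0.05,0,0,-27,-1],[0,0,0.05,0,0,-34,-1]]]'
python3 -m creep '[[[0,0,0,0,0,-7,-1],[0,0,0,0,0,-14,-1],[0,0,0,0,0,-21,-1],[0,0,0,0,0,-28,-1],[0,0,0,0,0,-35,-1]]]'
python3 -m creep '[[[0,0,0,0,0,-7,-1],[0,0,0,0,0,-14,-1],[0,0,0,0,0,-21,-1],[0,0,0,0,0,-21,-1],[0,0,0,0,0,-21,-1]]]'
python3 - <<'E'
from h import *
st();snap('wrist','w13');snap('scene','s13')
g=lambda im:np.clip(im.astype(float)*1.7,0,255).astype(np.uint8)[:,:,::-1]
a=cv2.resize(np.load('pics/s13.npy')[220:320,260:400],None,fx=4,fy=4,interpolation=2)
cv2.imwrite('pics/13.png',g(a))
E
```

```text
clock: 15.6
position: [0.5166, 0.0591, 0.0646]
ee_rot: [1.276, 2.87, 0.001]
force: [0.0, 0.6, 0.6]
width: 0.105
clock: 16.1
position: [0.5166, 0.0592, 0.0646]
ee_rot: [2.079, 2.354, 0.001]
force: [-0.6, 0.2, 1.0]
width: 0.105
clock: 16.6
position: [0.5167, 0.0593, 0.0646]
ee_rot: [2.465, 1.947, 0.001]
force: [0.5, 0.8, 2.7]
width: 0.105
{'clock': np.float64(16.6), 'position': array([0.5167, 0.0593, 0.0646]), 'ee_rot': array([2.4652e+00, 1.9466e+00, 1.1000e-03]), 'force': array([0.5297, 0.8376, 2.7327]), 'width': np.float64(0.1045), 'joints': array([-0.4327,  0.5048,  0.292 ,  2.034 , -0.2372,  0.6335, -0.2172])}
x [0.232 0.973 0.   ] y [ 0.973 -0.232  0.001] z [ 0.001  0.    -1.   ]
```

View pics/13.png

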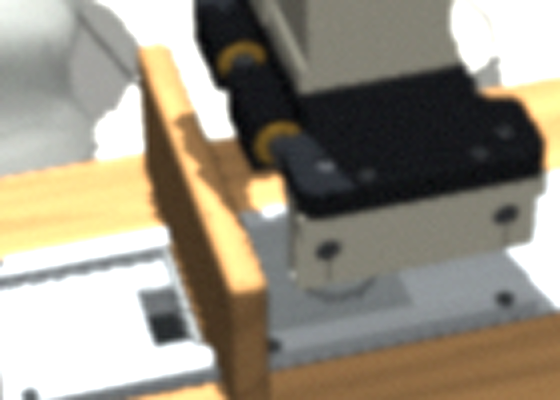

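View pics/w13.png

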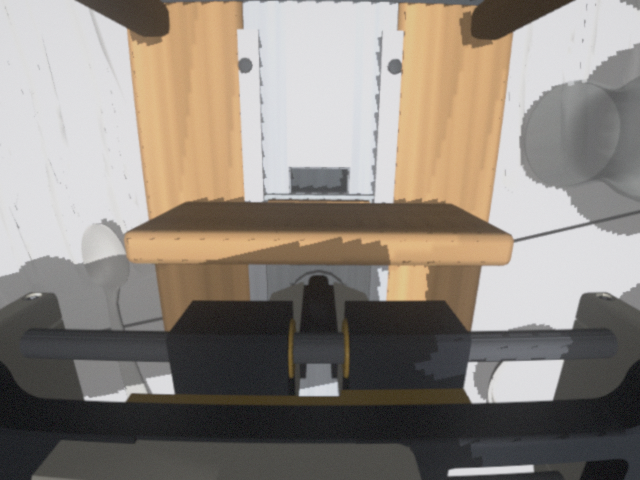

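```bash
python3 -m creep '[[[0,0,0,0,0,0,-0.7],[0,0,0,0,0,0,-0.4],[0,0,0,0,0,0,-0.4],[0,0,3,0,0,0,-0.4],[0,0,7,0,0,0,-0.4]]]'
python3 -m creep '[[[0,0,4,0,0,0,0],[0,0,8,0,0,0,0],[-2,-4,10,0,0,0,0],[-4,-8,10,0,0,0,0],[-6,-11,10,0,0,0,0]]]'
python3 - <<'E'
from h import *
st();snap('wrist','w14');snap('scene','s14')
g=lambda im:np.clip(im.astype(float)*1.7,0,255).astype(np.uint8)[:,:,::-1]
cv2.imwrite('pics/14.png',g(cv2.resize(np.load('pics/s14.npy')[200:350,220:420],None,fx=4,fy=4,interpolation=2)))
E
```

```text
clock: 17.2
position: [0.5146, 0.0586, 0.1334]
ee_rot: [-2.468, -1.942, 0.007]
force: [1.2, 0.5, 0.4]
width: 0.297
clock: 17.7
position: [0.4556, -0.0532, 0.235]
ee_rot: [2.469, 1.941, 0.002]
force: [0.2, -0.8, 0.2]
width: 0.5
{'clock': np.float64(17.7), 'position': array([ 0.4556, -0.0532,  0.235 ]), 'ee_rot': array([2.4691e+00, 1.9406e+00, 1.7000e-03]), 'force': array([ 0.2121, -0.8477,  0.2351]), 'width': np.float64(0.4996), 'joints': array([-0.3765,  0.1684,  0.4381,  2.0003, -0.085 ,  0.9887, -0.1357])}
x [0.236 0.972 0.   ] y [ 0.972 -0.236  0.002] z [ 0.002 -0.    -1.   ]
```

View pics/14.png

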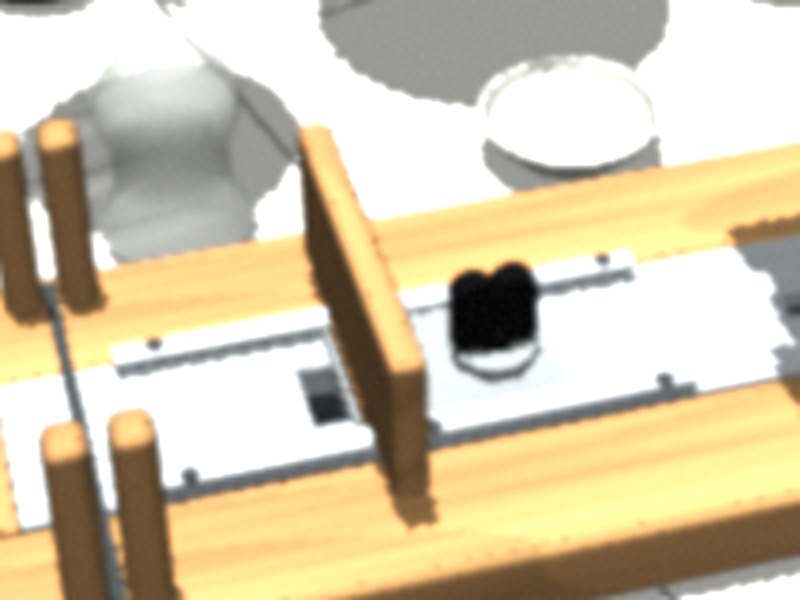

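View pics/w14.png

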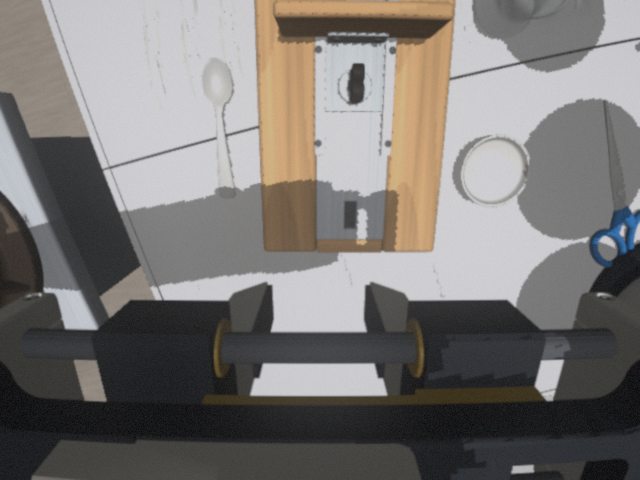

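The scene crop shows the collar flat on the foot at (495,355), the wing along the track, and the tumbler upright at (170,150). The wrist view agrees, with the wing at (356,83), the parking slot empty at (350,214), and the arm well clear. I'm handing in.

```bash
python3 -m creep '[[[0,0,0,0,0,0,0],[0,0,0,0,0,0,0]]]'; python3 -c "
from cell import arm; print(arm.sign_off())"
```

```text
clock: 18.0
position: [0.4568, -0.0501, 0.2342]
ee_rot: [-2.468, -1.944, -0.0]
force: [0.6, -0.5, 0.2]
width: 0.501
the job is handed in; nothing more can be done
None
```

The guide is set for its longest pieces and handed in at about 18 s, with no verdict reported. I slid the stop about 42 mm and nudged it back about 1.8 mm, so its slot lies over the farthest track slot. I then put the thumbscrew through both slots, turned it about 90° to lock it, let go and backed the arm off.

**Last checks:**
- **Screw:** the collar met the foot at about 9.5 N, 4 mm above its parked height, as expected for a seated screw. The last pictures show it flat, with the wing along the track.
- **Tumbler:** it is upright and was not touched.
- **Stop alignment:** two image estimates disagreed slightly, leaving it about 0.3–0.7 mm off centre. That is within the play, and the screw went in without resistance.
- **Joint 7 (disagreed):** one turn on the approach went the wrong way. The reading was 2.7409 rad against a limit of 2.74. I turned back 180° at once, but I can't rule out that it counts as passing the range.
- **Lock:** I judged it from the turn and the pictures and did not tug the screw to test it.

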